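Fit the crank on the coffee mill

TASK

Put the loose crank back on the coffee mill: fit its square-bored hub over the square shaft on top of the mill, in any of the four ways it goes on, push it fully home so that it sits level on the collar, and let go of it. Leave the mug, the tea tin and the salt shaker where they stand.

Things in the scene. Friction and masses are not known exactly. Their poses are not given: they have to be found in the camera images.
- mill: Coffee mill, fixed to the table, upright: square white tower 82 x 82 mm on a 92 mm foot, small drawer knob on its -x side, flat steel top plate 86 mm square (top 106 mm up). In the middle of the top a round dark collar, 46 mm wide, 6 mm high, carries an upright square shaft. Origin: centre of the foot's underside, on the shaft's axis; x and y parallel to the sides, z up.
- seat (a point): Centre of the collar's top face, 112 mm above the mill's origin, on the shaft's axis: the centre of the hub's underside comes to lie here when the crank is home.
- shaft_top (a point): Centre of the top of the mill's steel shaft, 25 mm above the collar. The shaft is 14 mm square, its faces parallel to the mill's x and y axes (the tower's sides); the top 5 mm taper to 8 mm square.
- crank: Loose steel crank, about 0.18 kg, hub upright on the table. Hub: square block 32 x 32 mm, 42 mm high, with a 16.5 mm square bore through it from top to bottom, parallel to the hub's faces. The faces at y = +-16 mm are free for gripping. Origin: centre of the hub's underside, on the bore's axis; x along the arm to the knob, z up. Centre of mass about 7 mm from the axis towards the knob.
- crank_knob (a point): Centre of the top of the crank's wooden knob (23 mm diameter), at x = 79, z = 69 mm in the crank's frame. The knob stands upright on the end of a flat arm, 14 mm wide, 6 mm thick (z = 33 to 39 mm), that leaves the hub's +x face.
- mug_1: Bystander: blue mug, 98 mm high, 85 x 117 mm with its handle, standing near the far edge of the table. Origin: underside.
- tea_tin: Bystander: green round tin with a wooden lid, 62 mm diameter, 85 mm high, near the far edge. Origin: centre of underside.
- salt_shaker: Bystander: clear salt shaker with a grey top, 44 mm diameter, 90 mm high, near the far edge. Origin: centre of underside.
Things that resemble listed ones, but are neither listed nor needed, are in the scene too. There is more than one size of the crank; the job needs the larger.

How it is judged:
By the outcome, as a careful person would: the job done as asked, in the order asked, and still so for the second after the job is handed in, with the robot touching nothing.
It also fails if it takes over 40 s, if anything falls off the work surface, if the arm or the gripper's body presses on something with over 40 N, if the wrist force passes 120 N, or if a joint passes its speed limit or range.

ROBOT

A 6-joint arm with a two-finger parallel gripper is mounted at the origin on a cart in front of the work surface, level with it; the furniture and walls round the work are solid. World frame = base frame: x ahead of the robot, y to its left, z up, the work surface at z = 0. Lengths are in m, angles in rad, forces in N, time in s.
With the tool pointing down it reaches from about 0.25 to 0.775 m from the base axis. Payload 8.9 kg.
Tool frame: the origin (TCP) lies on the front face of the gripper's body, between the roots of the fingers; the fingertips stand 73 mm ahead of it and the grasp point (between the pads) lies 54 mm ahead of it; z points along the fingers, y is the line along which they close (so a half turn about z gives the same grasp; the last joint's range is limited). The gripper opens to 85 mm and grips with 20 to 120 N. Pads are 22 mm wide; open, the fingers measure 114 mm over their backs; the gripper's body (76 mm by 85 mm) begins 54 mm behind the grasp point. The pads swing forward as they close: fully open they stand 13 mm farther back than shut.
Start: joints at [-1.267, 0.291, -0.153, 1.127, 0, 1.431], TCP at [0.225, -0.474, 0.304] pointing down, gripper open.
Joint ranges: [-2.52, 2.52], [-0.91, 1.74], [-1.3, 1.37], [-1.96, 2.02], [-1.52, 1.47], [-3.14, 3.14]. Speed limits (rad/s): [2.22, 2.22, 2.79, 3.14, 3.14, 3.14].

INTERFACE

Orientations are given as a 3x3 rotation matrix whose columns are the frame's x, y, z axes.
In Python, from bench import ctrl gives the robot as it stands.
- The arm moves only by the tool step_arm, never from a script. Its argument "moves" is a list of rows, each an object of numbers: "dx", "dy", "dz": the shift along the world's x, y, z in m; "roll": the turn about the world's z in degrees; "fingers": the opening, from 0 (shut) to 1 (fully open). A call has 1 to 8 rows; each row shifts and turns the commanded pose from where the row before left it; what a row does not reach is not made up. A row lasts 1/10 s, in which the tool goes at most 50 mm and 8.59 degrees, less where a joint would pass 70% of its speed; a pose out of reach is approached as far as the arm can. A call is refused whole if a number of a shift passes 0.05 or a number of a turn 8.59, either way. A call with a gripper value outside its range is refused whole. The fingers move at their own pace and stop on an object; "force" is the grip in N (left out, the last holds). Time passes only in rows, so rows that do not move let the fingers close. It gives the time, the measured TCP pose, the force, the opening and the grip force at its end, in the units of the state.
- ctrl.get_state(): the state, without advancing time (a new reading comes with each control period).
- ctrl.camera(name): name is "scene" or "top" or "wrist"; returns the picture (384x512x3 uint8, red, green, blue); there is no depth.
- ctrl.camera_info(name): a dict with "vfov" (degrees; the focal length in pixels is half the picture's height over the tangent of half this angle, whatever the lens; pixels are square), "cx", "cy" (the principal point, pixels), "k1" (the pictures are not rectified: a ray, as slopes to the right and down, at radius r is drawn at 1 + k1 r^2 times it, then the intrinsics apply), "R" (3x3) and "t" (3): a world point X has camera coordinates R X + t. Camera axes: x right, y down, z forward; pixel columns grow to the right and rows downward; lengths in m; the calibration is good to about 2 mm. A picture is of the moment at which its call begins: read the wrist's pose just before it. camera_info takes no time and is no camera call; for the wrist camera it gives the pose at the moment of the call.
- ctrl.job_done(): hands the job in; it is judged then, once.
The state is a dict: "time_s": time; "q": joint angles; "joint_velocities": joint speeds; "tau": joint torques, N m; "position": TCP position; "tool_rot": TCP orientation; "contact_force": force on the tool from outside, world axes, zero at the start; "ft_torque": the same for the moment, N m; "finger_gap": finger opening in m; "grasp_force": force on a finger pad.
Only numpy, scipy, OpenCV 4.12 (cv2) and the standard library are available. Lean on these libraries where they do the work, as an engineer would, in place of code of your own. Each camera call takes 0.05 s, during which the arm holds its last target. There are 200 camera calls.

## Working session

There is one attempt and no reset: what is moved stays moved. The work goes in short steps, Python scripts to look and compute and a tool call to move; the robot and the scene stay as the last step left them, time stands still between calls to the robot, and variables do not carry over. Pictures are saved under pics/ and viewed, at most 10 in all, crops included, and the job is handed in when it is done.

Besides the shell and the picture viewer there is one more tool, called after ">>>" as a command line: name --argument value ..., lists and objects as JSON in quotes. step_arm: Moves the arm, as the interface text tells. Its arguments: {"type":"object","properties":{"moves":{"type":"array"},"force":{"type":"number"}},"required":["moves"]}

```bash
mkdir -p pics; cat > h.py <<'E'
import numpy as np, cv2
from bench import ctrl
def K(i): 
    f=192/np.tan(np.radians(i['vfov'])/2); return f
def ray(i,u,v):
    f=K(i); d=np.array([(u-i['cx'])/f,(v-i['cy'])/f]); s=d.copy()
    for _ in range(30): s=d/(1+i['k1']*(s@s))
    R=np.array(i['R']);t=np.array(i['t']); return -R.T@t, R.T@np.array([s[0],s[1],1])
def onz(i,u,v,z):
    o,d=ray(i,u,v); return o+d*(z-o[2])/d[2]
def proj(i,X):
    c=np.array(i['R'])@np.array(X)+np.array(i['t']); s=c[:2]/c[2]; s=s*(1+i['k1']*(s@s)); return s*K(i)+[i['cx'],i['cy']]
def snap(n,f):
    i=ctrl.camera_info(n); p=ctrl.camera(n); cv2.imwrite('pics/'+f,p[:,:,::-1]); return i,p
E
python3 - <<'E'
from h import *
import pickle
ims=[];d={}
for n in('scene','top'):
    d[n]=snap(n,n+'0.png'); print(n,-np.array(d[n][0]['R']).T@d[n][0]['t'],d[n][0]['vfov'],d[n][0]['k1'])
pickle.dump(d,open('d0.pkl','wb'))
E
```

```text
scene [0.26966174 0.52853169 0.76807971] 49.38827450106282 0.0314831634078196
top [0.37286106 0.04912669 1.11469795] 48.577200741473625 -0.04448520702289665
```

View pics/top0.png

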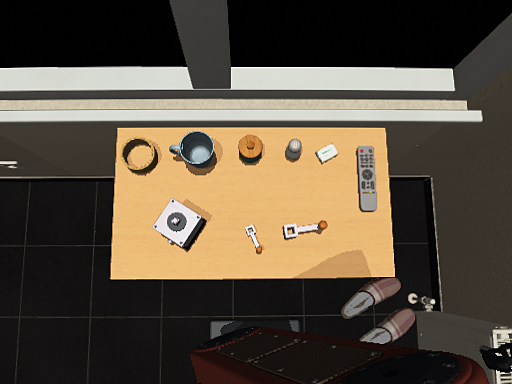

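View pics/scene0.png

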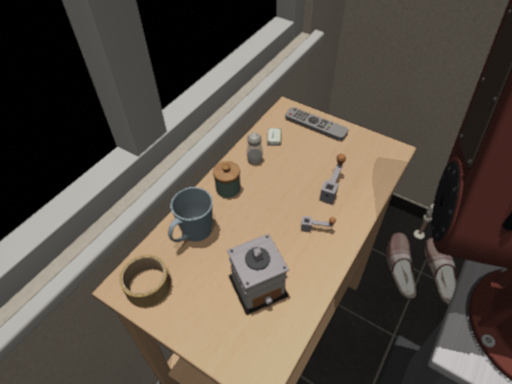

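The top view shows two cranks: a small one with its hub at about (251,231) and knob at (259,250), and a large one with its hub at (291,231) and knob at (322,225). The mill's top is at about (179,222). The large one fits the description, with a hub-to-knob length of about 79 mm. I'll confirm that in an enlarged crop and measure it.

```bash
python3 - <<'E'
from h import *
import pickle
d=pickle.load(open('d0.pkl','rb')); i,p=d['top']
c=p[190:270,140:340,::-1]; cv2.imwrite('pics/c0.png',cv2.resize(c,None,fx=4,fy=4,interpolation=cv2.INTER_CUBIC))
hsv=cv2.cvtColor(p,cv2.COLOR_RGB2HSV)
m=((hsv[...,1]<60)&(hsv[...,2]>150)).astype(np.uint8); m[:185]=0;m[275:]=0;m[:,:130]=0;m[:,345:]=0
n,l,s,ce=cv2.connectedComponentsWithStats(m)
for k in range(1,n):
    if s[k,4]>15: print(s[k],ce[k])
# bores & knob
for u,v,z,n in((291,231,.042,'bigH'),(322,225,.069,'bigK'),(251,231,.03,'smH'),(259,250,.05,'smK')): print(n,onz(i,u,v,z)[:2])
cnt=cv2.findContours((l==1+np.argmax(s[1:,4])).astype(np.uint8),0,2)[0][0]
r=cv2.minAreaRect(cnt);print('mill',r); b=cv2.boxPoints(r); q=np.array([onz(i,*x,.106) for x in b]);print(q[:,:2],q.mean(0)); e=np.diff(q,axis=0);print(np.degrees(np.arctan2(e[:,1],e[:,0])),np.linalg.norm(e,axis=1))
si=d['scene'][0]
E
```

```text
[153 198  48  49 993] [176.47532729 221.87210473]
[171 218   8   6  26] [174.61538462 220.34615385]
[284 223  34  15 240] [298.79166667 228.95833333]
[245 225  14  23 106] [252.24528302 234.58490566]
bigH [ 0.46462577 -0.07567138]
bigK [ 0.47662316 -0.14991564]
smH [0.46632319 0.0252177 ]
smK [0.41721167 0.00614224]
mill ((175.7307586669922, 222.65382385253906), (35.22346115112305, 39.66106414794922), 33.690067291259766)
[[0.46485014 0.26575685]
 [0.54384122 0.21557708]
 [0.49635978 0.14477023]
 [0.41856757 0.19552621]] [0.48090468 0.20540759 0.106     ]
[ -32.42610912 -123.84489407  146.87732518] [0.09358206 0.08525314 0.09288594]
```

View pics/c0.png

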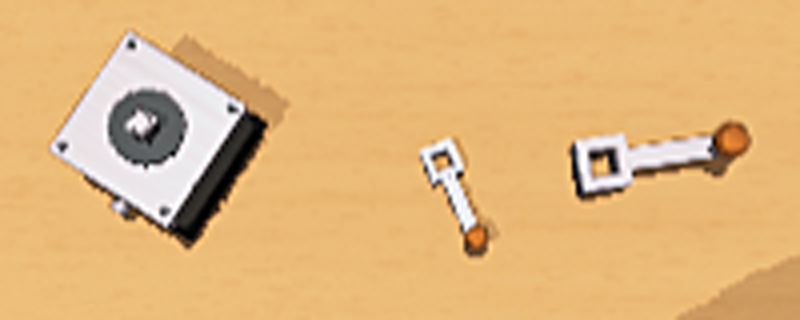

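The crop confirms it. The crank at (290,230) is the larger, with 75–79 mm from hub to knob; the one at (251,231) is only about 53 mm. Next I'll check the tool axes and the wrist camera.

```bash
python3 - <<'E'
from h import *
import pickle
d=pickle.load(open('d0.pkl','rb')); i,p=d['top']
def cr(x,y): return (x+.5)/4-.5+140,(y+.5)/4-.5+190
H=onz(i,*cr(601,162),.042);k=onz(i,*cr(734,138),.069);print(H,k,np.degrees(np.arctan2(*(k-H)[[1,0]])),np.linalg.norm((k-H)[:2]))
q=np.array([onz(i,*cr(*c),.106) for c in((130,30),(245,105),(170,228),(52,148))]);print(q.mean(0),onz(i,*cr(147,127),.112))
e=np.roll(q,-1,0)-q;print(np.degrees(np.arctan2(e[:,1],e[:,0])),np.linalg.norm(e,axis=1))
s=ctrl.get_state();print(np.round(s['tool_rot'],3),s['position'],s['contact_force'])
w=ctrl.camera_info('wrist');R=np.array(w['R']);o=-R.T@w['t'];T=np.array(s['tool_rot']);print('cam in tool',T.T@(o-s['position']),np.round(T.T@R.T,3),w['vfov'])
E
```

```text
[ 0.46685907 -0.07286996  0.042     ] [ 0.47877692 -0.1527994   0.069     ] -81.5194151037456 0.0808130528662717
[0.48344933 0.20263036 0.106     ] [0.48295123 0.20303399 0.112     ]
[-123.27069148  149.23152747   56.13808735  -32.2030446 ] [0.08304727 0.08446317 0.08518312 0.08351817]
[[ 0.904  0.428 -0.   ]
 [ 0.428 -0.904  0.001]
 [ 0.    -0.001 -1.   ]] [ 0.22488133 -0.47407781  0.30339502] [-0.70466334  0.26129382 -0.18695017]
cam in tool [ 0.07905266 -0.00010727 -0.07011576] [[ 0.001 -0.952 -0.305]
 [ 1.     0.001  0.001]
 [-0.001 -0.305  0.952]] 70.69917013977218
```

>>> step_arm --moves '[{"dx":0.024,"dy":0.04,"dz":-0.008,"roll":7.3,"fingers":1},{"dx":0.024,"dy":0.04,"dz":-0.008,"roll":7.3},{"dx":0.024,"dy":0.04,"dz":-0.008,"roll":7.3},{"dx":0.024,"dy":0.04,"dz":-0.008,"roll":7.3},{"dx":0.024,"dy":0.04,"dz":-0.008,"roll":7.3}]'

```text
invalid input at $.moves[1]: expected keys dx, dy, dz, roll, fingers
```

>>> step_arm --moves '[{"dx":0.024,"dy":0.04,"dz":-0.008,"roll":7.3},{"dx":0.024,"dy":0.04,"dz":-0.008,"roll":7.3},{"dx":0.024,"dy":0.04,"dz":-0.008,"roll":7.3},{"dx":0.024,"dy":0.04,"dz":-0.008,"roll":7.3},{"dx":0.024,"dy":0.04,"dz":-0.008,"roll":7.3},{},{},{}]'

```text
invalid input at $.moves[0]: expected keys dx, dy, dz, roll, fingers
```

```bash
python3 - <<'E'
from h import *
import pickle
s=ctrl.get_state(); i,p=snap('wrist','w1.png'); pickle.dump((s,i,p),open('w1.pkl','wb'))
print(s['time_s'],s['position'],np.round(s['tool_rot'],3),s['joint_velocities'].round(3) if hasattr(s['joint_velocities'],'round') else s['joint_velocities'])
E
```

```text
0.1 [ 0.22488133 -0.47407781  0.30339502] [[ 0.904  0.428 -0.   ]
 [ 0.428 -0.904  0.001]
 [ 0.    -0.001 -1.   ]] [-0.    -0.003  0.003  0.     0.001  0.001]
```

View pics/w1.png

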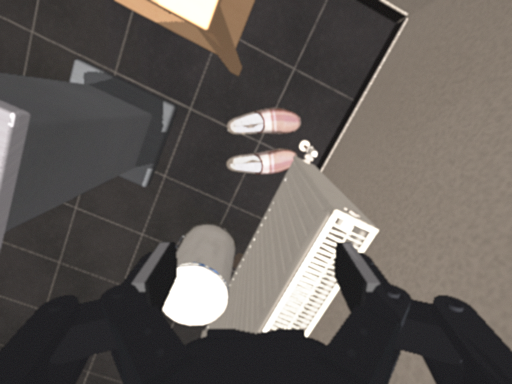

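The moves were refused because every row needs all five keys. This wrist picture is still from the start pose, with the floor, slippers and table corner, and nothing useful in it.

>>> step_arm --moves '[{"dx":0.024,"dy":0.04,"dz":-0.008,"roll":7.3,"fingers":1},{"dx":0.024,"dy":0.04,"dz":-0.008,"roll":7.3,"fingers":1},{"dx":0.024,"dy":0.04,"dz":-0.008,"roll":7.3,"fingers":1},{"dx":0.024,"dy":0.04,"dz":-0.008,"roll":7.3,"fingers":1},{"dx":0.024,"dy":0.04,"dz":-0.008,"roll":7.3,"fingers":1}]'

```text
time_s: 0.65
position: [0.3454, -0.2727, 0.2636]
tool_rot: [[0.467, 0.884, 0.0], [0.884, -0.467, 0.0], [0.0, 0.0, -1.0]]
contact_force: [0.5, 0.2, 0.2]
finger_gap: 0.0856
grasp_force: 0.0
```

>>> step_arm --moves '[{"dx":0.024,"dy":0.04,"dz":-0.008,"roll":7.3,"fingers":1},{"dx":0.024,"dy":0.04,"dz":-0.008,"roll":7.3,"fingers":1},{"dx":0.024,"dy":0.04,"dz":-0.008,"roll":7.3,"fingers":1},{"dx":0.024,"dy":0.04,"dz":-0.008,"roll":7.3,"fingers":1},{"dx":0.024,"dy":0.04,"dz":-0.008,"roll":7.3,"fingers":1},{"dx":0,"dy":0,"dz":0,"roll":0,"fingers":1},{"dx":0,"dy":0,"dz":0,"roll":0,"fingers":1}]'

```text
time_s: 1.35
position: [0.4649, -0.0734, 0.2235]
tool_rot: [[-0.147, 0.989, -0.001], [0.989, 0.147, 0.0], [0.0, -0.001, -1.0]]
contact_force: [-0.0, 0.6, -0.1]
finger_gap: 0.0851
grasp_force: 0.0
```

```bash
python3 - <<'E'
from h import *
import pickle
s=ctrl.get_state(); i,p=snap('wrist','w2.png'); pickle.dump((s,i,p),open('w2.pkl','wb'))
print(s['time_s'],s['position'],np.round(s['tool_rot'],3),np.abs(s['joint_velocities']).max(),proj(i,[.467,-.073,.042]))
E
```

```text
1.35 [ 0.46490605 -0.07339991  0.22350491] [[-0.147  0.989 -0.001]
 [ 0.989  0.147  0.   ]
 [ 0.    -0.001 -1.   ]] 0.050008456437177724 [256.83908749 190.06004073]
```

View pics/w2.png

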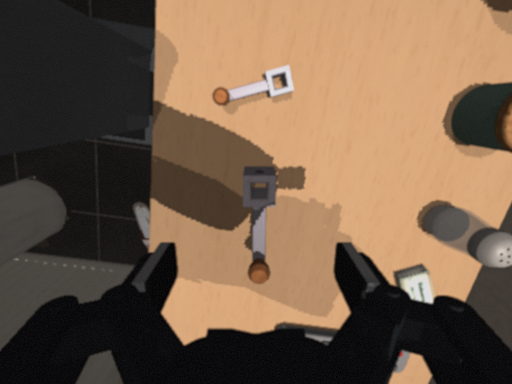

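The large crank is centred. Its hub's top face is at about (260,191) with the bore at (260,189), and the knob is at (259,271). Next I'll measure its axis and faces.

```bash
python3 - <<'E'
from h import *
import pickle
s,i,p=pickle.load(open('w2.pkl','rb'))
hsv=cv2.cvtColor(p,cv2.COLOR_RGB2HSV)
r=hsv[160:290,235:285]
m=((r[...,1]<70)).astype(np.uint8); mt=((r[...,1]<70)&(r[...,2]>75)).astype(np.uint8)
for nm,mm in(('all',m),('top',mt)):
    n,l,st,ce=cv2.connectedComponentsWithStats(mm);k=1+np.argmax(st[1:,4]);print(nm,st[k]+[235,160,0,0,0],ce[k]+[235,160])
print(p[165:215:4,248].tolist()); print(p[165:215:4,260].tolist())
for row in(185,195,202): 
    x=np.flatnonzero(hsv[row,225:300,1]<70)+225;print(row,x.min(),x.max())
for row in(215,225,235,245,255): 
    x=np.flatnonzero(hsv[row,225:300,1]<70)+225;print(row,x.min(),x.max(),onz(i,x.mean(),row,.039)[:2])
o=(hsv[...,1]>140)&(hsv[...,2]<190);o[:255]=0;o[290:]=0;o[:,:240]=0;o[:,280:]=0
v,u=np.nonzero(o);print('knob',len(u),u.mean(),v.mean(),onz(i,u.mean(),v.mean(),.067))
E
```

```text
all [ 242  167   35   93 1932] [258.64130435 203.35714286]
top [ 242  175   35   82 1228] [258.81107492 209.35830619]
[[103, 79, 60], [52, 48, 51], [53, 52, 53], [86, 80, 83], [82, 76, 80], [82, 76, 80], [85, 80, 83], [86, 80, 83], [88, 81, 85], [86, 80, 83], [85, 80, 83], [73, 56, 39], [94, 73, 53]]
[[103, 81, 61], [49, 46, 48], [43, 41, 44], [88, 82, 85], [84, 78, 82], [108, 83, 60], [54, 50, 53], [53, 49, 52], [53, 50, 51], [82, 76, 79], [85, 79, 81], [60, 58, 58], [87, 81, 83]]
185 243 275
195 243 274
202 243 274
215 252 265 [ 0.47279291 -0.09988356]
225 252 265 [ 0.47447456 -0.11083754]
235 252 265 [ 0.47619703 -0.12205857]
245 252 265 [ 0.47796153 -0.13355463]
255 253 264 [ 0.47976933 -0.14533397]
knob 367 258.5422343324251 271.4550408719346 [ 0.47974735 -0.14669121  0.067     ]
```

Hub centre is about (0.469, -0.0735) with yaw about -81.2°. I'll shift +4 mm in x, go down to TCP z = 0.078, and grip.

>>> step_arm --moves '[{"dx":0.004,"dy":0,"dz":-0.03,"roll":0.3,"fingers":1},{"dx":0,"dy":0,"dz":-0.035,"roll":0,"fingers":1},{"dx":0,"dy":0,"dz":-0.035,"roll":0,"fingers":1},{"dx":0,"dy":0,"dz":-0.03,"roll":0,"fingers":1},{"dx":0,"dy":0,"dz":-0.015,"roll":0,"fingers":1},{"dx":0,"dy":0,"dz":0,"roll":0,"fingers":0.6},{"dx":0,"dy":0,"dz":0,"roll":0,"fingers":0},{"dx":0,"dy":0,"dz":0,"roll":0,"fingers":0}]' --force 40

```text
time_s: 2.2
position: [0.4696, -0.0752, 0.0801]
tool_rot: [[-0.149, 0.989, 0.002], [0.989, 0.149, -0.001], [-0.001, 0.002, -1.0]]
contact_force: [-0.8, 0.1, -0.6]
finger_gap: 0.0437
grasp_force: 0.0
```

>>> step_arm --moves '[{"dx":0,"dy":0,"dz":0,"roll":0,"fingers":0},{"dx":0,"dy":0,"dz":0,"roll":0,"fingers":0}]'

```text
time_s: 2.4
position: [0.4697, -0.0749, 0.0802]
tool_rot: [[-0.15, 0.989, 0.002], [0.989, 0.15, -0.001], [-0.002, 0.002, -1.0]]
contact_force: [-0.9, -1.6, 4.9]
finger_gap: 0.0316
grasp_force: 39.7
```

>>> step_arm --moves '[{"dx":0,"dy":0,"dz":0.03,"roll":0,"fingers":0},{"dx":0,"dy":0,"dz":0.045,"roll":0,"fingers":0},{"dx":0,"dy":0,"dz":0.045,"roll":0,"fingers":0},{"dx":0,"dy":0,"dz":0.045,"roll":0,"fingers":0},{"dx":0.013,"dy":0.03,"dz":0,"roll":7,"fingers":0},{"dx":0.013,"dy":0.035,"dz":0,"roll":7,"fingers":0},{"dx":0.013,"dy":0.035,"dz":0,"roll":7,"fingers":0},{"dx":0.013,"dy":0.035,"dz":0,"roll":7,"fingers":0}]'

```text
time_s: 3.2
position: [0.5212, 0.062, 0.2448]
tool_rot: [[-0.601, 0.799, 0.001], [0.799, 0.601, -0.0], [-0.001, 0.001, -1.0]]
contact_force: [1.2, -0.5, -1.9]
finger_gap: 0.0314
grasp_force: 40.9
```

>>> step_arm --moves '[{"dx":0.012,"dy":0.035,"dz":0,"roll":7,"fingers":0},{"dx":0.012,"dy":0.035,"dz":0,"roll":7,"fingers":0},{"dx":0,"dy":0.033,"dz":0,"roll":7,"fingers":0},{"dx":0,"dy":0,"dz":0,"roll":0,"fingers":0},{"dx":0,"dy":0,"dz":0,"roll":0,"fingers":0},{"dx":0,"dy":0,"dz":0,"roll":0,"fingers":0}]'

```text
time_s: 3.8
position: [0.5448, 0.163, 0.2442]
tool_rot: [[-0.844, 0.536, 0.0], [0.536, 0.844, -0.0], [-0.0, -0.0, -1.0]]
contact_force: [0.2, 0.8, -2.5]
finger_gap: 0.0314
grasp_force: 41.0
```

```bash
python3 - <<'E'
from h import *
import pickle
s=ctrl.get_state(); i,p=snap('wrist','w3.png'); pickle.dump((s,i,p),open('w3.pkl','wb'))
print(s['time_s'],s['position'],np.round(s['tool_rot'],3),np.abs(s['joint_velocities']).max(),proj(i,[.483,.203,.112]))
E
```

```text
3.8 [0.54479052 0.16304486 0.24419975] [[-0.844  0.536  0.   ]
 [ 0.536  0.844 -0.   ]
 [-0.    -0.    -1.   ]] 0.015652708946481145 [255.24896807 111.36894742]
```

View pics/w3.png

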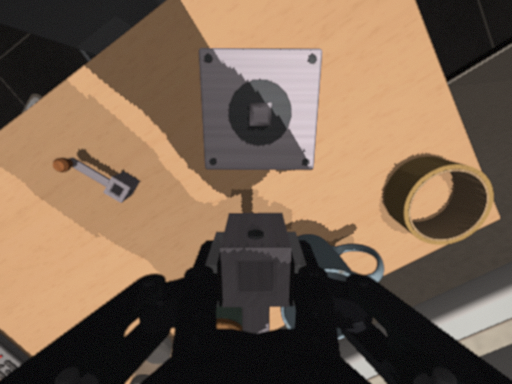

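The mill's top plate has corners at about (201,49), (322,49), (315,169) and (205,169), with the collar at (260,112). It lines up with the picture axes. The hub is in the grip, its lower near edge at row 213, columns 229–287. Next I'll work out the relative offset.

```bash
python3 - <<'E'
from h import *
import pickle
s,i,p=pickle.load(open('w3.pkl','rb')); P=s['position'];T=np.array(s['tool_rot'])
g=cv2.cvtColor(p,cv2.COLOR_RGB2GRAY).astype(int)
print('rows',g[200:262:2,258].tolist()); print('cols',g[225,220:300:2].tolist()); print('top', g[265,210:305:2].tolist())
loc=lambda u,v,z:(T.T@(onz(i,u,v,z)-P)).round(4)
c=[(201,49),(322,49),(315,169),(205,169)]
q=np.array([onz(i,*x,.106) for x in c]);print('plate',q.mean(0),T.T@(q.mean(0)-P)); e=np.roll(q,-1,0)-q;print(np.degrees(np.arctan2(e[:,1],e[:,0])),np.linalg.norm(e,axis=1))
hsv=cv2.cvtColor(p,cv2.COLOR_RGB2HSV)
print('collar',onz(i,260,112,.112),loc(260,112,.112)); print('shaft top mid',onz(i,260,114,.137))
zb=P[2]-.080
for u in(229,258,287): print('hub bottom edge',loc(u,213,zb))
for u in(221,258,292): print('hub top near edge',loc(u,250,zb+.042))
E
```

```text
rows [153, 154, 155, 152, 155, 155, 122, 49, 51, 52, 54, 53, 51, 48, 45, 26, 20, 20, 31, 38, 52, 53, 53, 54, 79, 83, 70, 57, 56, 57, 52]
cols [154, 156, 149, 82, 52, 52, 53, 55, 52, 50, 50, 50, 50, 52, 52, 49, 48, 47, 52, 51, 51, 52, 52, 55, 54, 51, 51, 52, 52, 51, 52, 51, 55, 64, 60, 63, 86, 92, 91, 92]
top [59, 58, 58, 45, 14, 21, 51, 55, 54, 54, 57, 55, 55, 52, 43, 41, 45, 47, 45, 46, 45, 44, 48, 48, 46, 46, 44, 48, 46, 47, 43, 43, 52, 54, 58, 55, 55, 55, 56, 56, 32, 9, 32, 56, 67, 61, 52, 42]
plate [0.48630813 0.20562607 0.106     ] [0.07223529 0.00464063 0.1381776 ]
[  57.60442369  -31.62763409 -122.3510646   146.12692052] [0.08310843 0.08411162 0.08640681 0.08419918]
collar [0.48518363 0.2056401  0.112     ] [0.0732 0.004  0.1322]
shaft top mid [0.48552834 0.20497474 0.137     ]
hub bottom edge [ 0.0166 -0.0149  0.08  ]
hub bottom edge [0.0166 0.0024 0.08  ]
hub bottom edge [0.0166 0.0197 0.08  ]
hub top near edge [ 0.0158 -0.0146  0.038 ]
hub top near edge [0.0158 0.002  0.038 ]
hub top near edge [0.0158 0.0173 0.038 ]
```

Relative shift is about 73 mm along tool x and 1.8 mm along tool y, which is dx ≈ -0.0605, dy ≈ +0.0405. Yaw is already right to within 0.5°. I'll move over and then lower gently.

>>> step_arm --moves '[{"dx":-0.03,"dy":0.02,"dz":0,"roll":0,"fingers":0},{"dx":-0.0305,"dy":0.0205,"dz":0,"roll":0,"fingers":0},{"dx":0,"dy":0,"dz":0,"roll":0,"fingers":0},{"dx":0,"dy":0,"dz":-0.01,"roll":0,"fingers":0},{"dx":0,"dy":0,"dz":-0.01,"roll":0,"fingers":0},{"dx":0,"dy":0,"dz":0,"roll":0,"fingers":0},{"dx":0,"dy":0,"dz":0,"roll":0,"fingers":0}]'

```text
time_s: 4.55
position: [0.4847, 0.2035, 0.2232]
tool_rot: [[-0.844, 0.536, -0.001], [0.536, 0.844, -0.0], [0.001, -0.001, -1.0]]
contact_force: [1.5, 0.9, -1.7]
finger_gap: 0.0312
grasp_force: 41.0
```

>>> step_arm --moves '[{"dx":0,"dy":0,"dz":-0.004,"roll":0,"fingers":0},{"dx":0,"dy":0,"dz":-0.004,"roll":0,"fingers":0},{"dx":0,"dy":0,"dz":-0.003,"roll":0,"fingers":0},{"dx":0,"dy":0,"dz":0,"roll":0,"fingers":0}]'

```text
time_s: 4.95
position: [0.4844, 0.2041, 0.2125]
tool_rot: [[-0.845, 0.535, -0.0], [0.535, 0.845, -0.0], [0.0, -0.0, -1.0]]
contact_force: [0.7, -0.3, -2.9]
finger_gap: 0.0317
grasp_force: 41.2
```

No contact force with the underside already about 4 mm below the shaft's top, so it has engaged. I'll carry on down; home is at TCP z ≈ 0.192.

>>> step_arm --moves '[{"dx":0,"dy":0,"dz":-0.004,"roll":0,"fingers":0},{"dx":0,"dy":0,"dz":-0.004,"roll":0,"fingers":0},{"dx":0,"dy":0,"dz":-0.004,"roll":0,"fingers":0},{"dx":0,"dy":0,"dz":0,"roll":0,"fingers":0}]'

```text
time_s: 5.35
position: [0.4846, 0.204, 0.2004]
tool_rot: [[-0.845, 0.535, 0.0], [0.535, 0.845, -0.0], [-0.0, -0.0, -1.0]]
contact_force: [2.9, -2.1, -3.7]
finger_gap: 0.0316
grasp_force: 40.9
```

>>> step_arm --moves '[{"dx":0,"dy":0,"dz":-0.003,"roll":0,"fingers":0},{"dx":0,"dy":0,"dz":-0.003,"roll":0,"fingers":0},{"dx":0,"dy":0,"dz":-0.003,"roll":0,"fingers":0},{"dx":0,"dy":0,"dz":0,"roll":0,"fingers":0}]'

```text
time_s: 5.75
position: [0.4847, 0.2041, 0.1922]
tool_rot: [[-0.845, 0.535, 0.001], [0.535, 0.845, -0.0], [-0.001, 0.0, -1.0]]
contact_force: [1.5, -2.2, 2.4]
finger_gap: 0.0315
grasp_force: 41.7
```

>>> step_arm --moves '[{"dx":0,"dy":0,"dz":-0.001,"roll":0,"fingers":0},{"dx":0,"dy":0,"dz":-0.001,"roll":0,"fingers":0},{"dx":0,"dy":0,"dz":0,"roll":0,"fingers":0}]'

```text
time_s: 6.05
position: [0.4847, 0.2041, 0.1921]
tool_rot: [[-0.845, 0.535, 0.002], [0.535, 0.845, -0.0], [-0.002, 0.001, -1.0]]
contact_force: [-5.7, -4.8, 27.2]
finger_gap: 0.0315
grasp_force: 44.7
```

It stops firmly on the collar: 27 N, z = 0.1921, as predicted. I'll ease off, open and retreat upward.

>>> step_arm --moves '[{"dx":0,"dy":0,"dz":0.0015,"roll":0,"fingers":0},{"dx":0,"dy":0,"dz":0,"roll":0,"fingers":1},{"dx":0,"dy":0,"dz":0,"roll":0,"fingers":1},{"dx":0,"dy":0,"dz":0,"roll":0,"fingers":1},{"dx":0,"dy":0,"dz":0,"roll":0,"fingers":1},{"dx":0,"dy":0,"dz":0.01,"roll":0,"fingers":1},{"dx":0,"dy":0,"dz":0.03,"roll":0,"fingers":1},{"dx":0,"dy":0,"dz":0.045,"roll":0,"fingers":1}]'

```text
time_s: 6.85
position: [0.4831, 0.2038, 0.2761]
tool_rot: [[-0.845, 0.535, -0.004], [0.535, 0.845, -0.001], [0.003, -0.003, -1.0]]
contact_force: [0.5, 0.7, -0.8]
finger_gap: 0.0856
grasp_force: 0.0
```

>>> step_arm --moves '[{"dx":0,"dy":-0.02,"dz":0.04,"roll":0,"fingers":1},{"dx":0,"dy":-0.04,"dz":0.02,"roll":0,"fingers":1},{"dx":0,"dy":-0.045,"dz":0,"roll":0,"fingers":1},{"dx":0,"dy":-0.045,"dz":0,"roll":0,"fingers":1},{"dx":0,"dy":-0.045,"dz":0,"roll":0,"fingers":1},{"dx":0,"dy":-0.045,"dz":0,"roll":0,"fingers":1},{"dx":0,"dy":0,"dz":0,"roll":0,"fingers":1}]'

```text
time_s: 7.55
position: [0.4845, -0.0403, 0.3371]
tool_rot: [[-0.842, 0.539, 0.001], [0.539, 0.842, -0.002], [-0.002, -0.001, -1.0]]
contact_force: [-0.4, 0.2, -0.7]
finger_gap: 0.0854
grasp_force: 0.0
```

```bash
python3 - <<'E'
from h import *
i,p=snap('scene','s9.png'); j,t=snap('top','t9.png')
a=cv2.resize(p[200:330,190:350],(640,520),interpolation=2)[:,:400]
b=cv2.resize(t[180:280,140:240],(400,400),interpolation=2); b=cv2.copyMakeBorder(b,0,120,0,0,0)
cv2.imwrite('pics/f9.png',np.hstack([a,b])[:,:,::-1])
for z in(.151,.154): print(proj(i,[.4847,.2041,z]))
E
```

```text
[256.91791045 246.18278661]
[256.89976816 245.24222127]
```

View pics/f9.png

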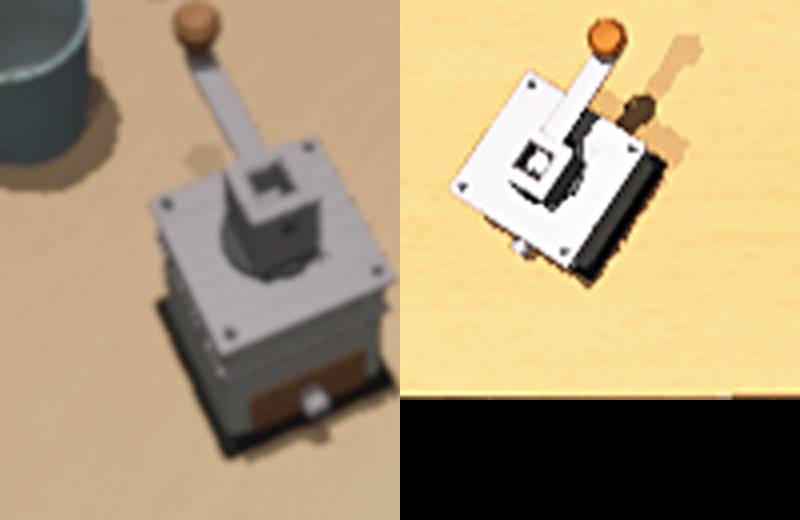

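The crank sits level and square on the collar. In the crop the hub's base rests on the dark collar near (275,265), the shaft shows inside the bore, the gripper is clear, and the mug is undisturbed.

```bash
python3 -c "
from bench import ctrl
print(ctrl.job_done())"
```

```text
the job is handed in; nothing more can be done
None
```

The larger crank is fully home and level on the mill's collar, released, with the gripper clear; the job was handed in at about 7.7 s, and I never went near the mug, tea tin or salt shaker.

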